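# Pack two L-shaped cedar plates into the shelf tray

## Robot

A 6-joint arm with a two-finger parallel gripper is mounted at the origin on the work surface. World frame = base frame: x ahead of the robot, y to its left, z up, the work surface at z = 0. Lengths are in m, angles in rad, forces in N, time in s.
With the tool pointing down it reaches from about 0.25 to 0.775 m from the base axis. Payload 4 kg.
Tool frame: the origin (TCP) lies at the very end of the fingers, on their centre line; the grasp point (between the pads) lies 19 mm behind it; z points along the fingers, y is the line along which they close (so a half turn about z gives the same grasp; the last joint's range is limited). The gripper opens to 85 mm and grips with 20 to 120 N. Pads are 22 mm wide; open, the fingers measure 114 mm over their backs; the gripper's body (76 mm by 85 mm) begins 54 mm behind the grasp point. The pads swing forward as they close: fully open they stand 13 mm farther back than shut.
Start: joints at [1.23, 0.087, 1.371, -0, 1.684, -0.103], TCP at [0.13, 0.535, 0.231] pointing down, gripper open.
Joint ranges: [-3.1, 3.1], [-0.76, 2.03], [0.27, 2.55], [-1.08, 4.22], [0.17, 2.65], [-2.57, 2.57]. Speed limits (rad/s): [2.79, 2.79, 3.14, 3.14, 3.14, 3.14].

## Interface

Orientations are given as a 3x3 rotation matrix whose columns are the frame's x, y, z axes.
In Python, from cell import bot gives the robot as it stands.
- The arm moves only by the shell command python3 -m handwheel 'ROWS' [FORCE]. ROWS is JSON, a list of rows, each a list of 7 numbers: the finger opening in cm, from 0 to 8.54, then the shift along the world's x, y, z in cm, then the turn, a rotation vector about the world's x, y, z in rad. In form: [[claw, x, y, z, ax, ay, az], ...]. A call has 1 to 5 rows; each row is the pose to reach, as a shift and turn from the pose commanded when the call began; what a row does not reach only later rows make up. A row lasts 1/8 s, in which the tool goes at most 62.5 mm and 10.7 degrees, less where a joint would pass 70% of its speed; a pose out of reach is approached as far as the arm can. A call with a gripper value outside its range is refused whole. The fingers move at their own pace and stop on an object; FORCE is the grip in N (left out, the last holds). Time passes only in rows, so rows that repeat a pose let the fingers close. It gives the time, the measured TCP pose, the force, the opening and the grip force at its end, in the units of the state.
- bot.read_state(): the state, without advancing time (a new reading comes with each control period).
- bot.camera(name): name is "scene" or "top" or "wrist"; returns a dict with "image" (420x560x3 uint8, red, green, blue), "K" (3x3 intrinsics, pixels), "k1" (the pictures are not rectified: a ray, as slopes to the right and down, at radius r is drawn at 1 + k1 r^2 times it, then the intrinsics apply), "rvec" (rotation vector, rad) and "tvec" (3), from world to camera coordinates, as OpenCV has them. Camera axes: x right, y down, z forward; pixel columns grow to the right and rows downward; lengths in m; the calibration is good to about 2 mm. A picture is of the moment at which its call begins. There is no depth.
- bot.job_done(): hands the job in; it is judged then, once.
The state is a dict: "t": time; "qpos": joint angles; "joint_velocities": joint speeds; "effort": joint torques, N m; "ee_pos": TCP position; "tool_rot": TCP orientation; "force": force on the tool from outside, world axes, zero at the start; "moment": the same for the moment, N m; "grip_width": finger opening in m; "grip_force": force on a finger pad.
Only numpy, scipy, OpenCV 4.12 (cv2) and the standard library are available. Lean on these libraries where they do the work, as an engineer would, in place of code of your own. Each camera call takes 0.05 s, during which the arm holds its last target. There are 200 camera calls.

## Task

Pack the two L-shaped cedar plates so that together they fill the low three-sided tray on the closet shelf. First put the red-brown plate, which is sticking out of the tray, fully home into the back left corner as seen from the robot; then turn the dark brown one and slide it in beside it until it is fully home too and both lie flat. Leave the headlamp, the dish and the carabiners where they are.

Things in the scene. Friction and masses are not known exactly. Their poses are not given: they have to be found in the camera images.
- tray: low aluminium tray fixed to the shelf, open on the front, which faces about to the robot; blue floor flush with the shelf. Inside 82 (x) by 170 mm (y); walls 8 mm thick, only 8 mm high. Origin: centre of the inside at shelf level; x points to the back wall (inner face x = +41 mm), y to the left wall (inner faces y = +85, -85); open side at x = -41
- first_mid (a point): red-brown plate: 80 x 120 mm L, 22 mm thick, flat, about 90 g: arm 120 x 40 mm, a 40 mm foot at one end. Starts askew, partly in the tray. Point: centre of the outline, 11 mm above the shelf. Own axes: arm x 0 to 40, y -60 to 60; foot x -40 to 0, y 20 to 60 mm. Home: axes as the tray's, point at about x +1, y +15 to +25 mm in the tray
- second_mid (a point): dark brown plate: 80 x 120 mm L, 22 mm thick, flat, about 90 g: arm 120 x 40 mm, a 40 mm foot at one end. Starts turned, on the open shelf. Point: centre of the outline, 11 mm above the shelf. Own axes: arm x -40 to 0, y -60 to 60; foot x 0 to 40, y -60 to -20 mm. Home: axes as the tray's, foot to the back beside the other's arm, point at about x +1, y -15 to -25 mm in the tray
- headlamp: grey headlamp without strap, about 50 x 74 x 40 mm high, loose; origin under its centre. It stands on the side of the shelf opposite the dark plate; not to be disturbed
- dish: blue ceramic dish, 110 mm across, 32 mm high, loose; origin under its centre. Not to be disturbed
- quickdraw: two silver aluminium carabiners clipped together end to end, about 190 x 50 x 10 mm, loose, long side along its x; origin under its centre. Not to be disturbed
Things that resemble listed ones, but are neither listed nor needed, are in the scene too. Leave any turquoise or yellow look-alike of the part that bears second_mid alone.

How it is judged:
By the outcome, as a careful person would: the job done as asked, in the order asked, and still so for the second after the job is handed in, with the robot touching nothing.
It also fails if it takes over 58 s, if anything falls off the work surface, if the arm or the gripper's body presses on something with over 40 N, if the wrist force passes 120 N, or if a joint passes its speed limit or range.

## Working session

There is one attempt and no reset: what is moved stays moved. The work goes in short steps, Python scripts to look and compute and a shell command to move; the robot and the scene stay as the last step left them, time stands still between calls to the robot, and variables do not carry over. Pictures are saved under pics/ and viewed, at most 10 in all, crops included, and the job is handed in when it is done.

```bash
mkdir -p pics; cat > h.py <<'E'
import numpy as np, cv2
from cell import bot
def snap(n,f):
    c=bot.camera(n); cv2.imwrite('pics/'+f,c['image'][:,:,::-1]); np.save('pics/'+f[:-4]+'.npy',c,allow_pickle=True); return c
def load(f): return np.load('pics/'+f+'.npy',allow_pickle=True).item()
def ray(c,p):
    K=np.array(c['K']); d=np.array([(p[0]-K[0,2])/K[0,0],(p[1]-K[1,2])/K[1,1]]); u=d.copy()
    for _ in range(30): u=d/(1+c['k1']*(u@u))
    R=cv2.Rodrigues(np.array(c['rvec'],float))[0]; t=np.array(c['tvec'],float).ravel()
    return -R.T@t, R.T@np.array([u[0],u[1],1])
def onz(c,p,z):
    o,d=ray(c,p); return o+d*(z-o[2])/d[2]
def tri(c1,p1,c2,p2):
    o1,d1=ray(c1,p1);o2,d2=ray(c2,p2)
    s=np.linalg.lstsq(np.c_[d1,-d2],o2-o1,rcond=None)[0]
    a=o1+s[0]*d1;b=o2+s[1]*d2; return (a+b)/2,np.linalg.norm(a-b)
def proj(c,P):
    R=cv2.Rodrigues(np.array(c['rvec'],float))[0]; q=R@np.array(P,float)+np.array(c['tvec'],float).ravel(); s=q[:2]/q[2]; s=s*(1+c['k1']*(s@s)); K=np.array(c['K']); return np.array([K[0,0]*s[0]+K[0,2],K[1,1]*s[1]+K[1,2]])
E
python3 - <<'E'
from h import *
a=snap('top','top0.png');b=snap('scene','scene0.png')
for n in('top','scene'):
    im=cv2.imread(f'pics/{n}0.png'); cv2.imwrite(f'pics/{n}0b.png',cv2.resize(im,(800,600),interpolation=cv2.INTER_CUBIC))
print(a['K'],a['k1'],bot.read_state())
E
```

```text
[[394.80026774   0.         278.1525722 ]
 [  0.         394.80026774 210.2789646 ]
 [  0.           0.           1.        ]] -0.09420842446790556 {'t': 0.1, 'qpos': array([ 1.22990321e+00,  8.78977759e-02,  1.37212636e+00, -1.60302842e-05,
        1.68360016e+00, -1.03111545e-01]), 'joint_velocities': array([ 0.00064852, -0.00297643, -0.0025821 , -0.00053681, -0.00016735,
       -0.00049143]), 'effort': array([ 1.97864210e-03, -3.53015614e+01, -3.14219892e+01, -1.67302078e-04,
        7.88603415e-03,  1.56789952e-05]), 'ee_pos': array([0.12941411, 0.53409072, 0.23023527]), 'tool_rot': array([[-9.71862426e-01,  2.35548262e-01, -6.64223102e-04],
       [ 2.35549119e-01,  9.71860549e-01, -1.92005436e-03],
       [ 1.93266761e-04, -2.02248585e-03, -9.99997936e-01]]), 'force': array([ 0.15144745, -0.19554894,  0.68233383]), 'moment': array([ 0.01258643, -0.02960812,  0.00528971]), 'grip_force': 0.0, 'grip_width': 0.08551947432936645}
```

View pics/top0b.png

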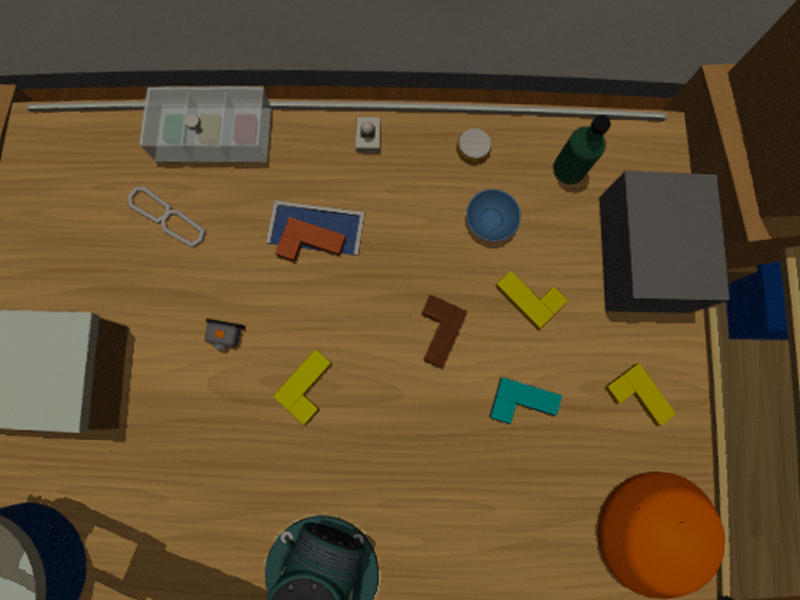

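View pics/scene0b.png

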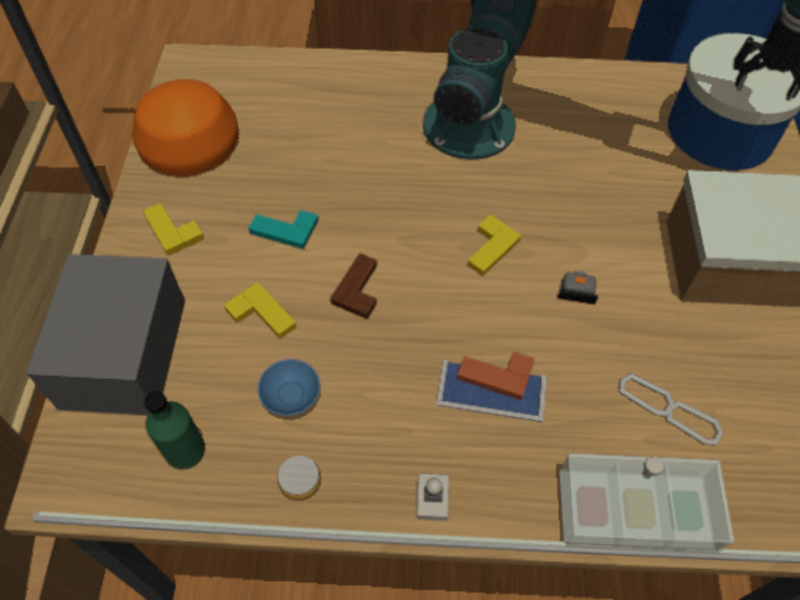

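The top view shows the tray at (315,228), with the red-brown L in it at (312,238). The dark brown L is at (445,330), and yellow/turquoise look-alikes are at (310,387), (530,300), (640,395) and (525,400). The one at (445,330) is the only dark brown one, so it fits the description. I'll confirm it in an enlarged crop.

```bash
python3 - <<'E'
from h import *
def crop(n,x,y):
    im=cv2.imread(f'pics/{n}0.png')[y:y+75,x:x+100]; g=cv2.resize(im,(400,300),interpolation=cv2.INTER_CUBIC)
    g=np.clip(g*1.7,0,255).astype(np.uint8)
    for k in range(0,100,20):
        cv2.putText(g,str(x+k),(k*4,8),0,.3,(255,255,255)); cv2.line(g,(k*4,10),(k*4,16),(255,255,255))
        if k<75: cv2.putText(g,str(y+k),(0,k*4+4),0,.3,(255,255,255)); cv2.line(g,(20,k*4),(26,k*4),(255,255,255))
    return g
m=np.vstack([np.hstack([crop('top',172,125),crop('top',262,195)]),np.hstack([crop('scene',298,235),crop('scene',200,162)])])
cv2.imwrite('pics/crops.png',m)
E
```

```text
(no output)
```

View pics/crops.png

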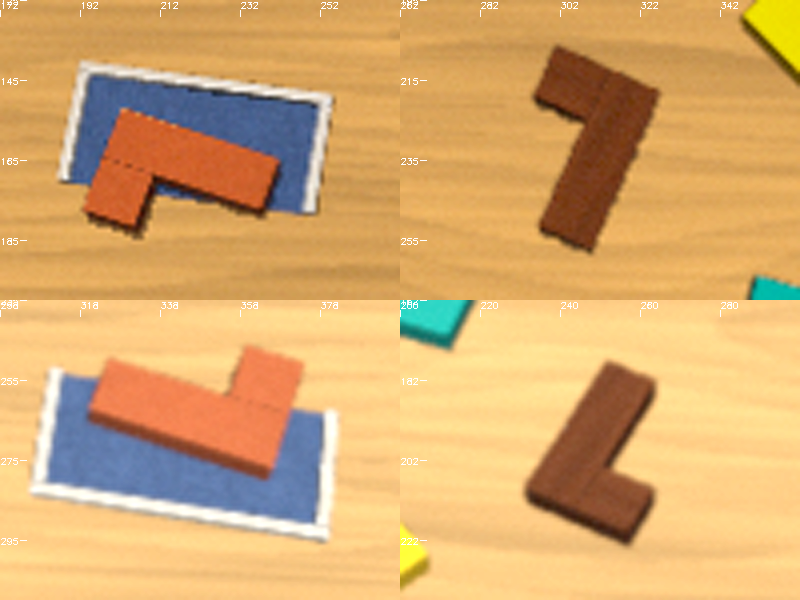

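The crop confirms the dark brown L and its layout. Next I fit poses to the corners I read in both views, leaving the heights free.

```bash
cat > fit0.py <<'E'
from h import *
from scipy.optimize import least_squares
t=load('top0');s=load('scene0')
def nat(off,p): return [(np.array(off)+(np.array(q)+.5)/4-.5) for q in p]
def fit(model,pt,ot,ps,os_,x0):
    obs=[(t,m,q) for m,q in zip(model,nat(ot,pt))]+[(s,m,q) for m,q in zip(model,nat(os_,ps))]
    def f(v):
        r=[]
        for c,m,q in obs:
            C,S=np.cos(v[2]),np.sin(v[2]); P=[v[0]+(C*m[0]-S*m[1])/1e3,v[1]+(S*m[0]+C*m[1])/1e3,v[3]]
            r+=list(proj(c,P)-q)
        return np.array(r)
    r=least_squares(f,x0); return r.x,np.abs(r.fun).max(),np.sqrt(np.mean(r.fun**2))
L1=[(40,60),(40,-60),(0,-60),(0,20),(-40,20),(-40,60)]
L2=[(40,-60),(-40,-60),(-40,60),(0,60),(0,-20),(40,-20)]
T=[(49,93),(49,-93),(-41,-93),(-41,93)]
tray,e,q=fit(T,[(80,62),(332,95),(314,213),(62,180)],(172,125),[(326,238),(32,190),(52,68),(336,110)],(298,235),[.55,0,0,0.]);print('tray',tray,e,q)
red,e,q=fit(L1,[(123,108),(279,158),(265,209),(153,175),(136,225),(85,209)],(172,125),[(270,167),(90,112),(106,58),(230,92),(243,46),(303,62)],(298,235),[.55,0,0,0.]);print('red',red,e,q)
dark,e,q=fit(L2,[(156,46),(260,91),(195,248),(141,229),(188,122),(135,98)],(262,195),[(228,232),(127,187),(208,62),(255,82),(205,168),(253,190)],(200,162),[.4,-.2,1.2,0.]);print('dark',dark,e,q)
c,S=np.cos(tray[2]),np.sin(tray[2])
for n,v in(('red',red),('dark',dark)):
    d=v[:2]-tray[:2];print(n,'in tray mm',1e3*(c*d[0]+S*d[1]),1e3*(-S*d[0]+c*d[1]),'dyaw',v[2]-tray[2])
E
python3 fit0.py
```

```text
tray [ 0.65417222  0.04038451 -0.11654965  0.00498235] 1.8968921532529066 0.7945936514446055
red [ 0.61934831  0.04587338 -0.29213609  0.01925941] 1.5928729364949845 0.7922455390601884
dark [ 0.45191226 -0.20392379  1.1722525   0.01644777] 2.0395288332462087 0.9482281976631864
red in tray mm -35.22593643662588 1.402099611119081 dyaw -0.1755864401214205
dark in tray mm -172.47815768065226 -266.1708515521033 dyaw 1.2888021575439992
```

```bash
python3 - <<'E'
from h import *
t=load('top0');s=load('scene0')
print(tri(t,(98*.7,313*.7),s,(697*.7,263*.7)))
E
python3 -m handwheel '[[7,0,0,5,0,0,0],[7,0,0,10,0,0,-0.1],[7,4.2,-4.1,10,0,0,-0.26],[7,8.4,-8.2,10,0,0,-0.42],[7,12.6,-12.3,10,0,0,-0.58]]'
```

```text
(array([0.45357794, 0.39641248, 0.13039479]), np.float64(0.0016929720355638737))
t: 0.72
ee_pos: [0.2564, 0.4102, 0.3309]
tool_rot: [[-0.681, 0.733, -0.0], [0.733, 0.681, -0.001], [-0.0, -0.0, -1.0]]
force: [1.2, 0.8, -0.6]
grip_width: 0.07
grip_force: 0.0
```

```bash
python3 -m handwheel '[[7,4.2,-4.2,0,0,0,-0.16],[7,8.4,-8.4,0,0,0,-0.32],[7,12.6,-12.6,0,0,0,-0.48],[7,16.8,-16.8,0,0,0,-0.64],[7,21,-21,0,0,0,-0.8]]'; python3 -m handwheel '[[7,4,-4,-3,0,0,-0.16],[7,8,-8,-6,0,0,-0.24],[7,12,-12,-9,0,0,-0.24],[7,15,-16,-13,0,0,-0.24],[7,15,-16,-13,0,0,-0.24]]'
python3 - <<'E'
from h import *
c=snap('wrist','w1.png'); im=cv2.imread('pics/w1.png'); cv2.imwrite('pics/w1b.png',cv2.resize(im,(800,600)))
E
```

```text
t: 1.35
ee_pos: [0.4665, 0.1999, 0.3309]
tool_rot: [[0.052, 0.999, -0.001], [0.999, -0.052, 0.0], [0.0, -0.001, -1.0]]
force: [0.4, 0.7, 0.1]
grip_width: 0.07
grip_force: 0.0
t: 1.98
ee_pos: [0.6145, 0.0386, 0.195]
tool_rot: [[0.287, 0.958, -0.01], [0.958, -0.287, -0.0], [-0.003, -0.01, -1.0]]
force: [-0.7, 1.2, -0.5]
grip_width: 0.0698
grip_force: 0.0
```

View pics/w1b.png

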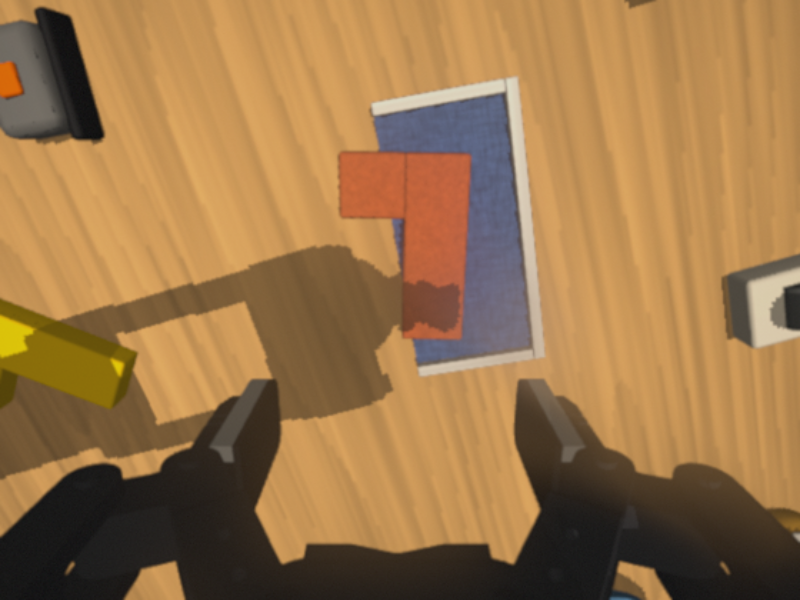

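The wrist view shows the red plate's top corners at (340,153), (471,154), (463,338) and (340,216). The tray's outer corners are at (517,78), (543,357), (421,376) and (371,104). I'll fit these with the known heights and compare with the first fit.

```bash
cat > fit1.py <<'E'
from h import *
from scipy.optimize import least_squares
L1=[(40,60),(40,-60),(0,-60),(0,20),(-40,20),(-40,60)]
L2=[(40,-60),(-40,-60),(-40,60),(0,60),(0,-20),(40,-20)]
T=[(49,93),(49,-93),(-41,-93),(-41,93)]
def fit1(c,model,pts,z,x0,free=False):
    pts=np.array(pts)*.7
    def f(v):
        C,S=np.cos(v[2]),np.sin(v[2]); zz=v[3] if free else z
        return np.concatenate([proj(c,[v[0]+(C*m[0]-S*m[1])/1e3,v[1]+(S*m[0]+C*m[1])/1e3,zz])-q for m,q in zip(model,pts)])
    r=least_squares(f,list(x0)+([z] if free else [])); return r.x,np.sqrt(np.mean(r.fun**2))
def intray(t,v):
    c,s=np.cos(t[2]),np.sin(t[2]); d=(v[:2]-t[:2])*1e3
    return np.round([c*d[0]+s*d[1],-s*d[0]+c*d[1],v[2]-t[2]],3)
E
python3 - <<'E'
from fit1 import *
c=load('w1')
for fr in(0,1):
    t,e=fit1(c,T,[(517,78),(543,357),(421,376),(371,104)],.008,[.65,.04,-.11],fr)
    r,g=fit1(c,L1,[(471,154),(463,338),(403,338),(404,217),(340,216),(340,153)],.022,[.62,.04,-.29],fr)
    print(t,e,r,g,intray(t,r))
print(bot.read_state()['ee_pos'])
E
```

```text
[ 0.65457477  0.03950561 -0.11900495] 1.1051173897727757 [ 0.61974982  0.04663947 -0.30075356] 0.9625277524200261 [-35.426   2.949  -0.182]
[ 0.65489967  0.03897106 -0.11920345  0.00385773] 0.5828134874901544 [ 0.61951952  0.04586067 -0.30060053  0.01693915] 0.6341671690810015 [-35.948   2.633  -0.181]
[0.6148397  0.0397483  0.19712017]
```

```bash
python3 -m handwheel '[[7,2.2,-0.4,-5,0,0,-0.01],[7,2.2,-0.4,-11,0,0,-0.01],[7,2.2,-0.4,-16,0,0,-0.01],[7,2.2,-0.4,-18,0,0,-0.01],[7,2.2,-0.4,-18,0,0,-0.01]]'
```

```text
t: 2.65
ee_pos: [0.6372, 0.0384, 0.0214]
tool_rot: [[0.292, 0.957, -0.001], [0.957, -0.292, 0.0], [-0.0, -0.001, -1.0]]
force: [-0.2, 0.3, -0.7]
grip_width: 0.0701
grip_force: 0.0
```

```bash
python3 -m handwheel '[[7,0,-0.2,-1.3,0,0,0],[5,0,-0.2,-1.3,0,0,0],[3.8,0,-0.2,-1.3,0,0,0],[3.6,0,-0.2,-1.3,0,0,0],[3.6,0,-0.2,-1.3,0,0,0]]' 40
```

```text
t: 3.28
ee_pos: [0.6386, 0.0354, 0.0099]
tool_rot: [[0.293, 0.956, 0.003], [0.956, -0.293, -0.0], [0.001, 0.003, -1.0]]
force: [-0.4, -0.1, 4.9]
grip_width: 0.0388
grip_force: 40.9
```

```bash
python3 -m handwheel '[[3.6,0.3,0,0,0,0,0.06],[3.6,1,0.4,0,0,0,0.12],[3.6,1.8,0.9,0,0,0,0.182],[3.6,2.6,1.4,0,0,0,0.182],[3.6,2.6,1.4,0,0,0,0.182]]'; python3 -m handwheel '[[3.6,0.45,0.2,0,0,0,0],[3.6,0.9,0.4,0,0,0,0],[3.6,0.9,0.4,0,0,0,0],[3.6,0.9,0.4,0,0,0,0]]'
```

```text
t: 3.9
ee_pos: [0.6645, 0.0493, 0.0099]
tool_rot: [[0.115, 0.993, 0.002], [0.993, -0.115, -0.001], [-0.001, 0.002, -1.0]]
force: [-0.3, -0.8, 4.6]
grip_width: 0.0389
grip_force: 41.0
t: 4.4
ee_pos: [0.6727, 0.053, 0.0098]
tool_rot: [[0.115, 0.993, 0.0], [0.993, -0.115, -0.001], [-0.001, 0.001, -1.0]]
force: [-2.9, -0.8, 6.7]
grip_width: 0.0391
grip_force: 41.1
```

```bash
python3 - <<'E'
from h import *
for n in('wrist','top'):
    c=snap(n,n+'2.png')
w=cv2.resize(cv2.imread('pics/wrist2.png'),(400,300)); w=cv2.imread('pics/wrist2.png')[:, :]
t=cv2.imread('pics/top2.png')[125:200,172:272]; t=np.clip(cv2.resize(t,(240,180),interpolation=cv2.INTER_CUBIC)*1.6,0,255).astype(np.uint8)
m=np.zeros((420,800,3),np.uint8); m[:,:560]=w; m[:180,560:]=t; cv2.imwrite('pics/v2.png',m)
E
```

```text
(no output)
```

View pics/v2.png

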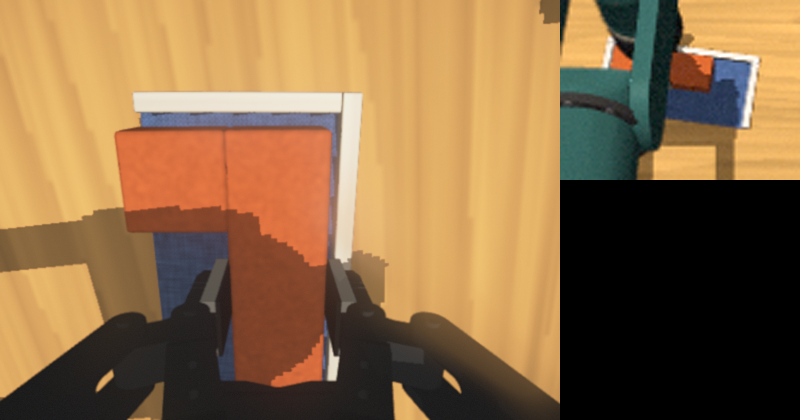

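The plate is square with the tray, with small gaps at the left wall (row ~120) and the back wall (col ~332). I'll creep left, then back, watching the force.

```bash
python3 -m handwheel '[[3.6,0.02,0.2,0,0,0,0],[3.6,0.05,0.4,0,0,0,0],[3.6,0.05,0.4,0,0,0,0]]';python3 -m handwheel '[[3.6,0.2,-0.02,0,0,0,0],[3.6,0.3,-0.03,0,0,0,0],[3.6,0.3,-0.03,0,0,0,0]]'
```

```text
t: 4.88
ee_pos: [0.6739, 0.0562, 0.0099]
tool_rot: [[0.115, 0.993, 0.002], [0.993, -0.115, -0.002], [-0.002, 0.002, -1.0]]
force: [-0.2, -3.5, 5.9]
grip_width: 0.039
grip_force: 41.0
t: 5.25
ee_pos: [0.6754, 0.0567, 0.0098]
tool_rot: [[0.115, 0.993, -0.001], [0.993, -0.115, -0.001], [-0.001, -0.001, -1.0]]
force: [-4.8, -0.1, 9.0]
grip_width: 0.0388
grip_force: 41.3
```

```bash
python3 -m handwheel '[[3.6,0.02,0.2,0,0,0,0],[3.6,0.02,0.2,0,0,0,0],[3.6,0.05,0.4,0,0,0,0],[3.6,0.05,0.4,0,0,0,0]]';python3 -m handwheel '[[3.6,0.2,-0.02,0,0,0,0],[3.6,0.3,-0.03,0,0,0,0],[3.6,0.3,-0.03,0,0,0,0]]'
```

```text
t: 5.75
ee_pos: [0.6763, 0.0578, 0.0098]
tool_rot: [[0.115, 0.993, -0.001], [0.993, -0.115, -0.006], [-0.006, 0.0, -1.0]]
force: [-4.2, -6.9, 7.1]
grip_width: 0.039
grip_force: 41.2
t: 6.12
ee_pos: [0.6766, 0.0579, 0.0099]
tool_rot: [[0.115, 0.993, -0.007], [0.993, -0.115, -0.005], [-0.006, -0.007, -1.0]]
force: [-11.7, -6.2, 12.1]
grip_width: 0.0389
grip_force: 41.7
```

```bash
python3 -m handwheel '[[4.6,0,0,0,0,0,0],[5.5,0,0,0,0,0,0],[5.5,0,0,3,0,0,0],[5.5,0,0,9,0,0,0],[5.5,-3,-1,15,0,0,0]]'
python3 -m handwheel '[[0,-6,-2,2,0,0,0],[0,-6,-2,2,0,0,0]]'
python3 - <<'E'
from h import *
c=snap('wrist','w3.png'); im=cv2.imread('pics/w3.png'); cv2.imwrite('pics/w3b.png',cv2.resize(im,(800,600)))
E
```

```text
t: 6.75
ee_pos: [0.6526, 0.0524, 0.1542]
tool_rot: [[0.114, 0.994, 0.0], [0.994, -0.114, 0.0], [0.0, 0.0, -1.0]]
force: [0.6, 0.9, 0.8]
grip_width: 0.0546
grip_force: 0.0
t: 7.0
ee_pos: [0.5898, 0.0314, 0.1755]
tool_rot: [[0.115, 0.993, 0.002], [0.993, -0.115, -0.0], [0.0, 0.002, -1.0]]
force: [0.4, 0.0, 0.1]
grip_width: 0.0192
grip_force: 0.0
```

View pics/w3b.png

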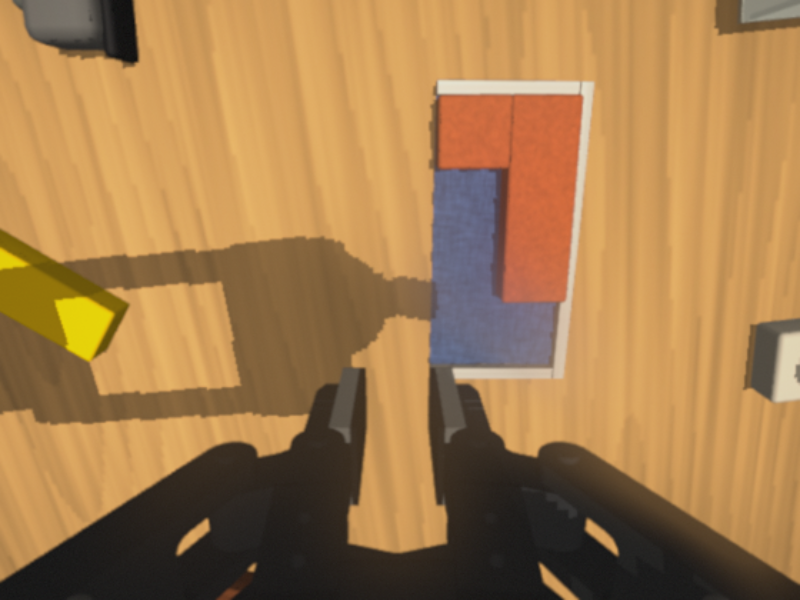

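The red plate now lies flush with the back wall (col 582) and the left wall (row 96). Next I go to hover over the dark plate.

```bash
python3 -m handwheel '[[7,-2,-5,1,0,0,0.17],[7,-5,-10,2,0,0,0.34],[7,-8,-15,2,0,0,0.51],[7,-11,-20,2,0,0,0.68],[7,-13.5,-23.5,2,0,0,0.85]]';python3 -m handwheel '[[7,0,0,0,0,0,0.17],[7,0,0,0,0,0,0.34],[7,0,0,0,0,0,0.437],[7,0,0,0,0,0,0.437]]'
python3 - <<'E'
from h import *
c=snap('wrist','w4.png'); im=cv2.imread('pics/w4.png'); cv2.imwrite('pics/w4b.png',cv2.resize(im,(800,600)))
print(bot.read_state()['ee_pos'])
from fit1 import *
r,g=fit1(load('w3'),L1,[(582,96),(566,301),(502,299),(511,168),(439,168),(439,96)],.022,[.65,.06,-.12]);print(r,g)
E
```

```text
t: 7.68
ee_pos: [0.4569, -0.2051, 0.1925]
tool_rot: [[-0.674, 0.738, -0.001], [0.738, 0.674, 0.001], [0.001, -0.0, -1.0]]
force: [0.3, 0.7, -0.4]
grip_width: 0.0699
grip_force: 0.0
t: 8.18
ee_pos: [0.4578, -0.2034, 0.1925]
tool_rot: [[-0.921, 0.389, -0.001], [0.389, 0.921, 0.001], [0.001, 0.001, -1.0]]
force: [-0.0, -0.1, -0.3]
grip_width: 0.0702
grip_force: 0.0
[ 0.45765896 -0.20329651  0.19267672]
[ 0.65773168  0.0646829  -0.10413055] 1.4994135529516384
```

View pics/w4b.png

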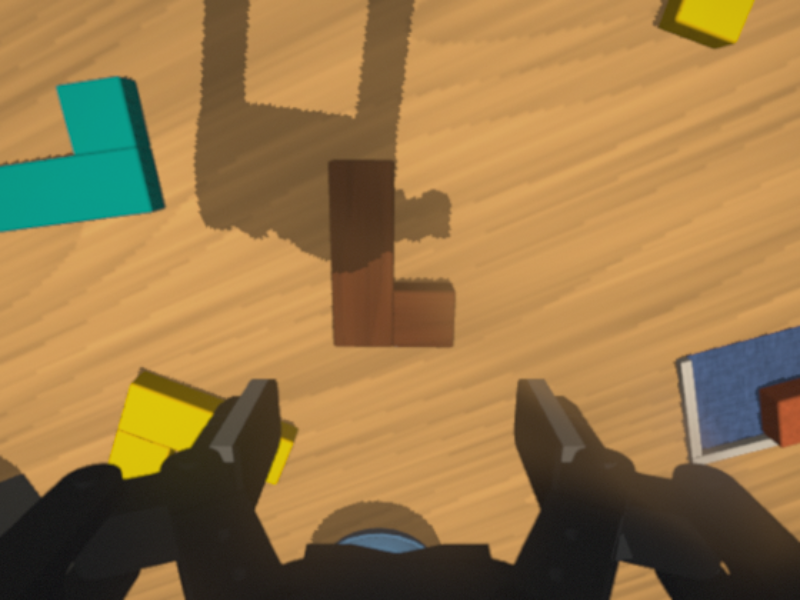

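The wrist view shows the dark plate's corners at (330,160), (394,161), (455,292), (453,347) and (333,346), clear of its neighbours.

```bash
python3 - <<'E'
from fit1 import *
for fr in (0,1):
    r,g=fit1(load('w4'),L2,[(453,347),(333,346),(330,160),(394,161),(392,289),(454,291)],.022,[.45,-.2,1.17],fr);print(r,g)
    C,S=np.cos(r[2]),np.sin(r[2]);print(r[0]+(C*-20-S*5)/1e3,r[1]+(S*-20+C*5)/1e3)
E
```

```text
[ 0.45258471 -0.2031231   1.15471895] 0.8241712199053219
0.43992779378685626 -0.21939584668909132
[ 0.45336712 -0.20350473  1.15476167  0.01791351] 0.5676353029032255
0.44071089729315593 -0.21977802061159152
```

```bash
python3 -m handwheel '[[7,-1.7,-1.6,-5,0,0,-0.016],[7,-1.7,-1.6,-11,0,0,-0.016],[7,-1.7,-1.6,-16,0,0,-0.016],[7,-1.7,-1.6,-18.2,0,0,-0.016],[7,-1.7,-1.6,-18.6,0,0,-0.016]]';python3 -m handwheel '[[5,0,0,0,0,0,0],[3.8,0,0,0,0,0,0],[3.6,0,0,0,0,0,0],[3.6,0,0,0,0,0,0],[3.6,0,0,0,0,0,0]]' 40
```

```text
t: 8.85
ee_pos: [0.4388, -0.2183, 0.0052]
tool_rot: [[-0.915, 0.404, -0.004], [0.404, 0.915, 0.003], [0.005, 0.001, -1.0]]
force: [-0.0, -0.3, -0.6]
grip_width: 0.0702
grip_force: 0.0
t: 9.48
ee_pos: [0.4413, -0.2201, 0.0095]
tool_rot: [[-0.915, 0.403, 0.003], [0.403, 0.915, -0.002], [-0.004, -0.0, -1.0]]
force: [1.1, -0.0, 5.9]
grip_width: 0.0389
grip_force: 41.2
```

Dark plate gripped. Before carrying it, I check that the red plate is truly home using the top view and the scene view, which looks from behind.

```bash
python3 - <<'E'
from h import *
a=snap('top','top5.png');b=snap('scene','scene5.png')
f=lambda n,x,y:np.clip(cv2.resize(cv2.imread(f'pics/{n}5.png')[y:y+60,x:x+80],(400,300),interpolation=cv2.INTER_CUBIC)*1.6,0,255).astype(np.uint8)
cv2.imwrite('pics/v5.png',np.hstack([f('top',180,133),f('scene',303,245)]))
E
```

```text
(no output)
```

View pics/v5.png

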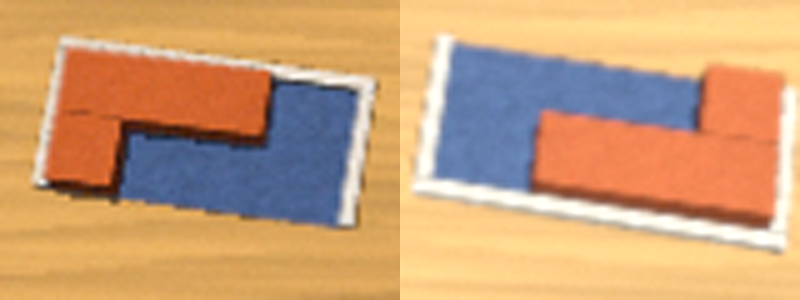

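Red is flush at the back and left (no blue gap in either view). Now I carry the dark plate.

```bash
python3 -m handwheel '[[3.6,0,0,3,0,0,0],[3.6,0,0,6,0,0,-0.15],[3.6,3,5,6,0,0,-0.32],[3.6,6,10,6,0,0,-0.49],[3.6,9,15,6,0,0,-0.66]]';python3 -m handwheel '[[3.6,3,5,0,0,0,-0.17],[3.6,5.5,10.2,0,0,0,-0.34],[3.6,5.5,10.2,0,0,0,-0.51],[3.6,5.5,10.2,0,0,0,-0.615],[3.6,5.5,10.2,0,0,0,-0.615]]'
python3 - <<'E'
from h import *
c=snap('wrist','w6.png'); im=cv2.imread('pics/w6.png'); cv2.imwrite('pics/w6b.png',cv2.resize(im,(800,600)))
print(bot.read_state()['ee_pos'])
E
```

```text
t: 10.2
ee_pos: [0.5273, -0.0734, 0.0675]
tool_rot: [[-0.484, 0.875, -0.0], [0.875, 0.484, -0.0], [0.0, -0.0, -1.0]]
force: [0.4, -0.4, -0.8]
grip_width: 0.0384
grip_force: 40.7
t: 10.82
ee_pos: [0.5815, 0.0276, 0.067]
tool_rot: [[0.101, 0.995, -0.001], [0.995, -0.101, 0.0], [-0.0, -0.001, -1.0]]
force: [-1.0, 0.1, -1.3]
grip_width: 0.0387
grip_force: 40.8
[0.58155667 0.02733442 0.0670994 ]
```

View pics/w6b.png

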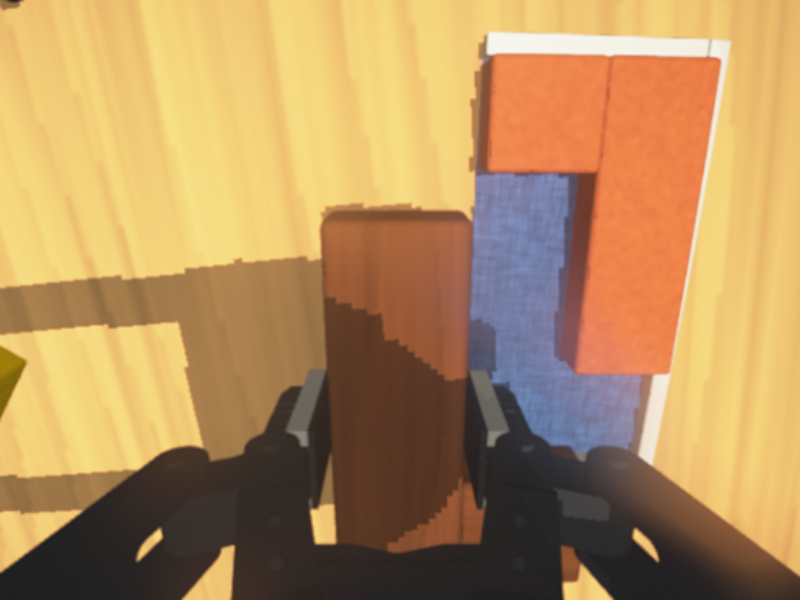

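The dark plate is held in front of the tray. Its arm end is at (327..468, 221), and the red foot's inner edge is at row 172.

```bash
python3 - <<'E'
from h import *
c=load('w6'); t=np.array([.6546,.0395]); C,S=np.cos(.119),-np.sin(.119)
for p,z in(((327,221),.0795),((467,221),.0795),((488,172),.022),((598,172),.022),((577,373),.022),((670,374),.022),((652,464),.008),((488,53),.022)):
    P=onz(c,np.array(p)*.7,z)[:2]; d=(P-t)*1e3; print(p,P,[C*d[0]+S*d[1],-S*d[0]+C*d[1]])
e=bot.read_state()['ee_pos'][:2]; d=(e-t)*1e3;print('tcp',[C*d[0]+S*d[1],-S*d[0]+C*d[1]])
E
```

```text
(327, 221) [0.56951823 0.08503301] [np.float64(-89.88571181001113), np.float64(35.11014683726556)]
(467, 221) [0.60504673 0.08141822] [np.float64(-54.179327778137), np.float64(35.738835650941525)]
(488, 172) [0.62050865 0.08886297] [np.float64(-39.71059019174069), np.float64(44.966565350301074)]
(598, 172) [0.65998528 0.08503038] [np.float64(-0.05814656961824216), np.float64(45.847719342608194)]
(577, 373) [0.65251331 0.00622988] [np.float64(1.87787661358791), np.float64(-33.282554093874936)]
(670, 374) [0.69057384 0.0017441 ] [np.float64(40.201783549163004), np.float64(-33.218097468781565)]
(652, 464) [ 0.69263706 -0.05148153] [np.float64(48.56932594697798), np.float64(-85.822361355398)]
(488, 53) [0.62261853 0.12813973] [np.float64(-42.27854375700812), np.float64(84.21603651330759)]
tcp [np.float64(-71.0824697425476), np.float64(-20.75119866963898)]
```

```bash
python3 -m handwheel '[[3.6,0.3,0.2,-2,0,0,-0.018],[3.6,0.6,0.3,-4.5,0,0,-0.018],[3.6,0.6,0.3,-5.5,0,0,-0.018],[3.6,0.6,0.3,-5.8,0,0,-0.018],[3.6,0.6,0.3,-5.8,0,0,-0.018]]';python3 -m handwheel '[[3.6,0.6,-0.07,0,0,0,0],[3.6,1.2,-0.14,0,0,0,0],[3.6,1.8,-0.2,0,0,0,0],[3.6,1.8,-0.2,0,0,0,0]]'
```

```text
t: 11.5
ee_pos: [0.588, 0.0302, 0.0096]
tool_rot: [[0.121, 0.993, 0.0], [0.993, -0.121, -0.0], [-0.0, 0.0, -1.0]]
force: [-0.0, -0.0, 0.4]
grip_width: 0.0393
grip_force: 41.0
t: 12.0
ee_pos: [0.6068, 0.0281, 0.0097]
tool_rot: [[0.121, 0.993, 0.001], [0.993, -0.121, -0.0], [-0.0, 0.001, -1.0]]
force: [0.6, 0.4, -0.4]
grip_width: 0.039
grip_force: 41.0
```

```bash
python3 -m handwheel '[[4.5,0,0,0,0,0,0],[5,0,0,0,0,0,0],[5,0,0,4,0,0,0],[4,-2.5,-0.3,6,0,0,0],[0,-4.9,-0.7,6,0,0,0]]';python3 -m handwheel '[[0,0,0,0,0,0,0],[0,0,0,-3,0,0,0],[0,0,0,-5,0,0,0],[0,0,0,-5.7,0,0,0],[0,0,0,-5.7,0,0,0]]'
```

```text
t: 12.62
ee_pos: [0.5584, 0.0212, 0.0727]
tool_rot: [[0.121, 0.993, 0.006], [0.993, -0.121, -0.0], [0.0, 0.006, -1.0]]
force: [-0.1, 0.2, -0.5]
grip_width: 0.0228
grip_force: 0.0
t: 13.25
ee_pos: [0.5572, 0.0214, 0.0123]
tool_rot: [[0.121, 0.993, -0.001], [0.993, -0.121, 0.0], [-0.0, -0.001, -1.0]]
force: [0.9, -0.0, -0.3]
grip_width: 0.0
grip_force: 0.0
```

```bash
python3 -m handwheel '[[0,0.6,-0.07,0,0,0,0],[0,1.2,-0.14,0,0,0,0],[0,1.8,-0.21,0,0,0,0],[0,2.3,-0.27,0,0,0,0],[0,2.8,-0.33,0,0,0,0]]';python3 -m handwheel '[[0,0.3,-0.03,0,0,0,0],[0,0.6,-0.07,0,0,0,0],[0,0.6,-0.07,0,0,0,0]]'
python3 - <<'E'
from h import *
a=snap('top','top7.png');b=snap('scene','scene7.png')
f=lambda n,x,y:np.clip(cv2.resize(cv2.imread(f'pics/{n}7.png')[y:y+60,x:x+80],(400,300),interpolation=cv2.INTER_CUBIC)*1.6,0,255).astype(np.uint8)
cv2.imwrite('pics/v7.png',np.hstack([f('top',180,133),f('scene',303,245)]))
E
```

```text
t: 13.88
ee_pos: [0.5851, 0.0181, 0.0134]
tool_rot: [[0.121, 0.993, -0.001], [0.993, -0.121, 0.0], [0.0, -0.001, -1.0]]
force: [-3.4, 1.8, 5.7]
grip_width: -0.0001
grip_force: 2.9
t: 14.25
ee_pos: [0.5915, 0.0173, 0.0134]
tool_rot: [[0.121, 0.993, 0.001], [0.993, -0.121, 0.0], [0.0, 0.001, -1.0]]
force: [-3.2, 0.3, 4.9]
grip_width: 0.0001
grip_force: 2.3
```

```bash
python3 -m handwheel '[[0,0.2,-0.02,0,0,0,0],[0,0.4,-0.05,0,0,0,0],[0,0.4,-0.05,0,0,0,0]]';python3 -m handwheel '[[0,0.2,-0.02,0,0,0,0],[0,0.4,-0.05,0,0,0,0],[0,0.4,-0.05,0,0,0,0]]';
```

```text
t: 14.72
ee_pos: [0.595, 0.0169, 0.0133]
tool_rot: [[0.121, 0.993, -0.0], [0.993, -0.121, 0.0], [0.0, -0.0, -1.0]]
force: [-3.9, 0.5, 5.4]
grip_width: 0.0001
grip_force: 2.8
t: 15.1
ee_pos: [0.599, 0.0164, 0.0133]
tool_rot: [[0.121, 0.993, -0.0], [0.993, -0.121, 0.0], [0.0, -0.0, -1.0]]
force: [-4.2, 1.0, 6.3]
grip_width: 0.0002
grip_force: 2.8
```

```bash
python3 -m handwheel '[[0,0.2,-0.02,0,0,0,0],[0,0.4,-0.05,0,0,0,0],[0,0.4,-0.05,0,0,0,0]]';python3 -m handwheel '[[0,0.2,-0.02,0,0,0,0],[0,0.3,-0.04,0,0,0,0],[0,0.3,-0.04,0,0,0,0]]';
```

```text
t: 15.48
ee_pos: [0.6004, 0.0162, 0.0133]
tool_rot: [[0.121, 0.993, -0.006], [0.993, -0.121, 0.001], [-0.0, -0.006, -1.0]]
force: [-10.1, 0.9, 10.8]
grip_width: 0.0002
grip_force: 7.0
t: 15.85
ee_pos: [0.6007, 0.0162, 0.0132]
tool_rot: [[0.12, 0.993, -0.013], [0.993, -0.12, 0.001], [-0.0, -0.013, -1.0]]
force: [-19.2, 1.2, 16.3]
grip_width: -0.0002
grip_force: 11.3
```

```bash
python3 - <<'E'
from h import *
a=snap('top','top7.png');b=snap('scene','scene7.png')
f=lambda n,x,y:np.clip(cv2.resize(cv2.imread(f'pics/{n}7.png')[y:y+60,x:x+80],(400,300),interpolation=cv2.INTER_CUBIC)*1.6,0,255).astype(np.uint8)
w=snap('wrist','w7.png')
m=np.zeros((600,800,3),np.uint8); m[:300]=np.hstack([f('top',180,133),f('scene',303,245)]); m[300:,:400]=cv2.resize(cv2.imread('pics/w7.png'),(400,300)); cv2.imwrite('pics/v7.png',m)
E
```

```text
(no output)
```

View pics/v7.png

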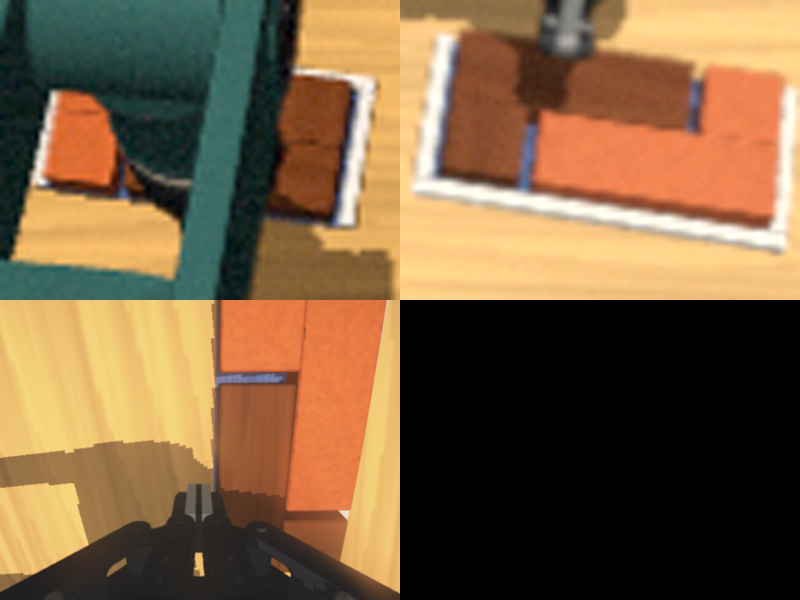

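The dark plate's front edge (wrist col ~218) lines up with the red foot's front edge (col ~219). The force rose to 19 N with no further motion, and gaps of about 5 mm show on both sides, so it is home. I back off and lift clear.

```bash
python3 -m handwheel '[[0,-1,0.1,0,0,0,0],[0,-2.5,0.3,0,0,0,0],[0,-4,0.4,3,0,0,0],[0,-6,0.6,8,0,0,0],[0,-9,0.9,13,0,0,0]]'
python3 -m handwheel '[[0,-3,0,3,0,0,0],[0,-3,0,3,0,0,0],[0,-3,0,3,0,0,0]]'
python3 - <<'E'
from h import *
c=snap('wrist','w8.png'); im=c['image'].astype(int); t=np.array([.6546,.0395]);a=-.119
# profile along tray x at given tray y, on plate tops: colours in home model
def W(x,y,z): return [t[0]+(np.cos(a)*x-np.sin(a)*y)/1e3,t[1]+(np.sin(a)*x+np.cos(a)*y)/1e3,z]
for y in(75,20,0,-50,-65):
    o=''
    for x in range(-50,53,2):
        u=proj(c,W(x,y,.022)); i,j=int(round(u[1])),int(round(u[0]))
        if not(0<=i<420 and 0<=j<560): o+='-';continue
        r,g,b=im[i,j]; o+='B' if b>r else 'W' if b>.8*r else 'R' if r>130 and g<.6*r else 'd' if r<130 and g<.7*r else 's'
    print(y,o)
print(bot.read_state()['ee_pos'])
E
```

```text
t: 16.62
ee_pos: [0.5159, 0.0242, 0.1432]
tool_rot: [[0.121, 0.993, 0.001], [0.993, -0.121, -0.0], [-0.0, 0.001, -1.0]]
force: [0.9, -0.2, 0.8]
grip_width: -0.0001
grip_force: 0.0
t: 17.0
ee_pos: [0.4862, 0.0243, 0.1716]
tool_rot: [[0.121, 0.993, -0.0], [0.993, -0.121, -0.0], [-0.0, -0.0, -1.0]]
force: [0.8, -0.9, -0.5]
grip_width: -0.0004
grip_force: 0.0
75 sddddRRRRRRRRRRRRRRRRRRRRRRRRRRRRRRRRRRRRRRRRsssssss
20 sWddddddddddddddddddddddddRRRRRRRRRRRRRRRRRRRsssssss
0 sBdddddddddddddddddddddddRRRRRRRRRRRRRRRRRRRRsssssss
-50 sssssddddddddddddddddddddddddddddddddddddddddsssssss
-65 ssssssdddddddddddddddddddddddddddddddddddddddsssssss
[0.48598326 0.02431299 0.17085292]
```

```bash
python3 -c "from cell import bot; print(bot.job_done())"
```

```text
the job is handed in; nothing more can be done
None
```

Both plates are home flat in the tray, red-brown in the back left corner and dark brown beside it; I handed the job in at about 17 s of the 58 s, with the gripper clear, and did not re-image the headlamp, dish or carabiners afterwards.

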